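Nest the casting pans for the kit case

TASK

Pack up the three steel mixing pans: set the middle pan into the big one and the small pan into the middle one, each fully home and level with its handle lying down in a pouring lip of the pan below; choose the lips so that the handles fan out, the small pan's pointing away from the big pan's handle and not over it. Squeeze the big pan's two hinged wire loops together until they snap shut to make its carrying handle; do not bang the pans or force them down, and leave the other things lying about alone.

Things in the scene. Friction and masses are not known exactly. Their poses are not given: they have to be found in the camera images.
- big_pan: Widest of three round steel pans: 128 mm across the rim, 60 mm high, wall 3 mm, radius 0.06 mm less per mm downward, inner floor 4 mm up; loose, about 0.6 kg. A band clamped round the bowl carries its twin wire handle. Origin: centre of the underside; z up, x out along the handle. The rim has two lips; the pose tells only roughly where (see rim_centre).
- rim_centre (a point): Centre of the big pan's mouth, 60 mm above its underside. Its two pouring lips are oppopoint one another, at +90 and -90 degrees (about z) from the handle's x, both turned the same way by up to 30 degrees, as the band was clamped on; this is not reported: look or feel for them. Each is a notch 13 mm wide, floor 9 mm below the rim, with a step 2 mm wide and 2 mm deep on either side.
- twin_grip (a point): Where to squeeze the big pan's handle, across its x axis: 140 mm from its axis, 50 mm up, between two flat loops of 7 mm steel wire (93 mm long, wires 28 and 50 mm up) hinged on upright pins 70 mm from the axis, 8 mm either side of x. Found spread in a V, up to 65 mm over the outsides here; shut they are parallel, 23 mm over the outsides.
- wire_left (a joint): Hinge of the loop on the +y side of the big pan's x axis: 0 = widest, 0.30 rad = shut. It swings freely to about 0.035, then its lower wire meets a dome of the spring tongue beneath (110 mm from the pan's axis, 27 mm up): some 8 N at twin_grip to start it over the dome; past 0.19 the tongue pushes it shut and keeps it there.
- wire_right (a joint): The same for the loop on the -y side.
- middle_pan: Middle pan: 114 mm across the rim, 62 mm high, wall 3 mm, same taper, inner floor 4 mm up, 0.14 to 0.24 kg. Origin: centre of the underside; z up, x out along its stick handle, which rises outward at 15 degrees. Lips at +90 and -90 degrees from +x. Fully home, its underside is 4 mm above the big pan's and it has some 4 mm of play sideways.
- middle_pan_root (a point): On the axis of the middle pan's handle rod (steel, 10 mm thick), 62 mm from the pan's axis, 55 mm above its underside: this part lies in a lip of the big pan, 1.5 mm free on either side and 2 mm below. If the rod rests on the rim instead, the pan stands tilted, rod side about 7 mm high; held by its grip and lowered, it then stops 3.5 to 7 mm above its place.
- middle_pan_grip (a point): Grasp point on the middle pan's black moulded grip (14 mm wide, 16 mm tall, from 79 to 154 mm from the pan's axis along x), 96 mm from the axis, 64 mm above the underside; pinch across the width.
- middle_lip_a (a point): Middle of the floor of the middle pan's lip at +90 degrees from its x: a notch of the same size as in the big pan, floor 53 mm above the pan's underside, 55 mm from its axis.
- middle_lip_b (a point): The same for the lip at -90 degrees. With the middle pan home, one of its lips is over the big pan's wire handle or beside it, within 30 degrees (wrong for the small pan), the other on the side away from it (right).
- small_pan: Smallest pan: 100 mm across the rim, 62 mm high, otherwise like the middle one, 0.12 to 0.2 kg. Origin: centre of the underside; z up, x out along its stick handle. Fully home, its underside is 4 mm above the middle pan's, with some 4 mm of play sideways; its handle passes above the big pan's rim.
- small_pan_root (a point): On the axis of the small pan's handle rod (10 mm thick), 55 mm from the pan's axis, 57 mm above its underside: this part lies in a lip of the middle pan, 1.5 mm free on either side and 2 mm below.
- small_pan_grip (a point): Grasp point on the small pan's black grip (14 mm wide, 16 mm tall, from 72 to 147 mm from the pan's axis along x), 89 mm from the axis, 66 mm above the underside; pinch across the width.
- folding_loupe: Bystander: black folding loupe lying flat, 32x60x13 mm; origin under its centre.
- tweezers: Bystander: steel tweezers lying flat, 14x124x9 mm; origin under the centre.
- powder_red: Bystander: small white jar with a red screw cap, 44 mm across, 46 mm high; origin under its centre.
- sample_vial: Bystander: upright sample vial with a red cap, 23 mm across, 62 mm high; origin under its centre.
- sample_box: Bystander: brown card box, 64x100x36 mm; origin under its centre.

How it is judged (in metres and radians):
At the end, for the whole second after the job is handed in: Big pan flat on the desk; each inner pan's underside within 6 mm of the one below, axes within 7 mm and 0.03 rad, handle rod in a lip (root under 61.5 mm in the big pan, 63.5 mm in the middle one); small grip under 30 mm along the big pan's x; both loops past 0.27 rad; at rest (z of middle_pan in the frame of big_pan below 0.006 m and horizontal distance between middle_pan and big_pan below 0.007 m and angle between the z axis of middle_pan and the z axis of big_pan, either way round below 0.03 rad and z of middle_pan_root in the frame of big_pan below 0.0615 m and z of small_pan in the frame of middle_pan below 0.006 m and horizontal distance between small_pan and middle_pan below 0.007 m and angle between the z axis of small_pan and the z axis of middle_pan, either way round below 0.03 rad and z of small_pan_root in the frame of middle_pan below 0.0635 m and x of small_pan_grip in the frame of big_pan below 0.03 m and value of joint each of wire_left, wire_right above 0.27 rad and angle between big_pan's own z axis and vertical below 0.03 rad and height (world z) of big_pan below 0.005 m and linear speed of each of big_pan, middle_pan, small_pan below 0.02 m/s); the robot touches nothing.
It fails at once if two pans are banged together or one is forced down into another (over 40 N between them) (contact force between any of middle_pan, small_pan and big_pan above 40 N or contact force between small_pan and middle_pan above 40 N).
It fails at once if a bystander is moved more than 20 mm (distance of any of folding_loupe, tweezers, powder_red, sample_vial, sample_box from where it was at the start of the episode above 0.02 m).
It also fails if it takes over 72 s, if anything falls off the work surface, if the arm or the gripper's body presses on something with over 40 N, if the wrist force passes 120 N, or if a joint passes its speed limit or range.

ROBOT

A 6-joint arm with a two-finger parallel gripper is mounted at the origin on a cart in front of the work surface, level with it; the furniture and walls round the work are solid. World frame = base frame: x ahead of the robot, y to its left, z up, the work surface at z = 0. Lengths are in mm, angles in rad, forces in N, time in s.
With the tool pointing down it reaches from about 300 to 825 mm from the base axis. Payload 5.4 kg.
Tool frame: the origin (TCP) lies at the centre of the arm's flange, where the gripper is bolted on; the fingertips stand 190 mm ahead of it and the grasp point (between the pads) lies ahead of it (r.grasp_offset is the z of the grasp point in the tool frame, in mm); z points along the fingers, y is the line along which they close (so a half turn about z gives the same grasp; the last joint's range is limited). The gripper opens to 92 mm and grips with 3 to 60 N. Pads are 20 mm wide; open, the fingers measure 128 mm over their backs; the gripper's body (75 mm by 189 mm) begins 69 mm behind the grasp point.
Start: joints at [-1.489, 0.158, 1.597, -0, 1.386, -0.21], TCP at [165.391, -550.685, 404.701] pointing down, gripper open.
Joint ranges: [-2.91, 2.91], [-0.94, 2.29], [0.18, 2.7], [-1.29, 4.43], [0.17, 2.64], [-3, 3]. Speed limits (rad/s): [2.57, 2.57, 3.14, 3.14, 3.14, 3.14].

INTERFACE

Orientations are given as a rotation vector (axis times angle).
In Python, from bench import r gives the robot as it stands.
- The arm moves only by the shell command python3 drive.py 'ROWS'. ROWS is one flat JSON list of numbers that holds 1 to 8 rows one after another, with no inner brackets; each row has 7 numbers: a rotation vector rx, ry, rz in rad, then dx, dy, dz in mm, then the finger opening in mm; each row shifts and turns the commanded pose from where the row before left it, along the tool's axes as they then stand; what a row does not reach is not made up. A row lasts 1/8 s, in which the tool goes at most 62.5 mm and 0.188 rad, less where a joint would pass 70% of its speed; a pose out of reach is approached as far as the arm can. The fingers move at their own pace and stop on an object; the grip force is fixed at half the most. Time passes only in rows, so rows that do not move let the fingers close. It prints the time, the measured TCP pose, the force, the opening and the grip force at its end. Input that does not fit is refused with a message, and nothing moves.
- r.get_obs(): the state, without advancing time (a new reading comes with each control period).
- r.get_image(name): name is "scene" or "top" or "wrist"; returns the picture (384x512x3 uint8, blue, green, red); there is no depth.
- r.camera_params(name): a dict with "fov_y" (degrees; the focal length in pixels is half the picture's height over the tangent of half this angle, whatever the lens; pixels are square), "cx", "cy" (the principal point, pixels), "world_from_camera" (4x4, takes a point from camera to world coordinates); the wrist camera has in their place "T_tool_cam" (4x4, takes a point from camera to tool coordinates, whose origin is the TCP and whose axes are the flange's). Camera axes: x right, y up, looking along -z (the intrinsics and any distortion apply to the point x, -y, -z); pixel columns grow to the right and rows downward; lengths in mm; the calibration is good to about 2 mm. The wrist camera is an equidistant fisheye: a pixel r from the principal point sees the ray r / f radians off the axis. A picture is of the moment at which its call begins: read the wrist's pose just before it. camera_params takes no time and is no camera call.
- r.hand_in(): hands the job in; it is judged then, once.
The state is a dict: "time": time; "joint_pos": joint angles; "dq": joint speeds; "tau": joint torques, N m; "tcp_pos": TCP position; "tool_rot": TCP orientation; "contact_force": force on the tool from outside, world axes, zero at the start; "moment": the same for the moment, N m; "width": finger opening in mm; "gripper_force": force on a finger pad.
Only numpy, scipy, OpenCV 4.12 (cv2) and the standard library are available. Lean on these libraries where they do the work, as an engineer would, in place of code of your own. Each camera call takes 0.05 s, during which the arm holds its last target. There are 200 camera calls.

## Working session

There is one attempt and no reset: what is moved stays moved. The work goes in short steps, Python scripts to look and compute and a shell command to move; the robot and the scene stay as the last step left them, time stands still between calls to the robot, and variables do not carry over. Pictures are saved under pics/ and viewed, at most 10 in all, crops included, and the job is handed in when it is done.

```bash
ls; mkdir -p pics
python3 - <<'E'
from bench import r
import cv2,numpy as np
np.set_printoptions(precision=4,suppress=True)
print(r.grasp_offset,r.get_obs())
for n in("top","scene","wrist"):
    print(n,r.camera_params(n)); cv2.imwrite(f"pics/{n}0.png",r.get_image(n))
E
```

```text
bench.py
drive.py
pics
171.4 {'time': 0.0, 'joint_pos': array([-1.4891,  0.159 ,  1.5982,  0.    ,  1.3862, -0.2101]), 'dq': array([ 0.0005,  0.0012, -0.0012, -0.0024,  0.0006, -0.0011]), 'tau': array([ -0.0001, -38.5565, -32.2111,   0.0701,   0.0376,  -0.0001]), 'tcp_pos': array([ 165.369 , -550.4228,  403.7488]), 'tool_rot': array([-3.1064, -0.4565, -0.0002]), 'contact_force': array([-0.475 ,  0.0909, -0.2884]), 'moment': array([-0.006 ,  0.0318,  0.0251]), 'gripper_force': 0.0, 'width': 91.84439707254282}
top {'fov_y': 55.859815151289155, 'cx': 257.3694438297157, 'cy': 190.03642217013845, 'world_from_camera': array([[  -0.0071,    0.992 ,   -0.126 ,  457.3695],
       [  -0.9999,   -0.0087,   -0.0121,    6.2961],
       [  -0.0131,    0.1259,    0.992 , 1252.5572],
       [   0.    ,    0.    ,    0.    ,    1.    ]])}
scene {'fov_y': 49.02978374484732, 'cx': 255.656601301096, 'cy': 184.85480945404035, 'world_from_camera': array([[ -0.8248,   0.4023,  -0.3974, 141.7961],
       [ -0.5654,  -0.5892,   0.5771, 690.0266],
       [ -0.002 ,   0.7007,   0.7135, 885.7733],
       [  0.    ,   0.    ,   0.    ,   1.    ]])}
wrist {'fov_y': 65.70646984690485, 'cx': 260.7901408011296, 'cy': 194.48470030646806, 'T_tool_cam': array([[ 0.001 ,  0.969 ,  0.2471, 68.3223],
       [ 1.    , -0.0008, -0.0009, -0.3489],
       [-0.0007,  0.2471, -0.969 , 19.3277],
       [ 0.    ,  0.    ,  0.    ,  1.    ]])}
```

View pics/top0.png

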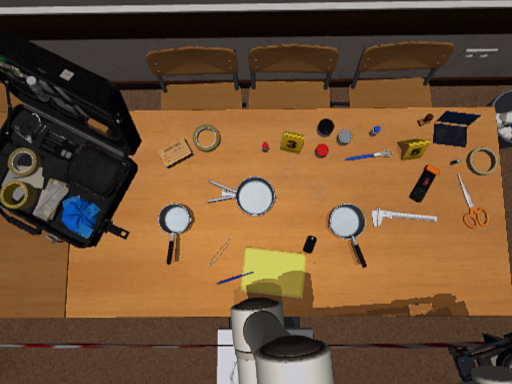

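View pics/scene0.png

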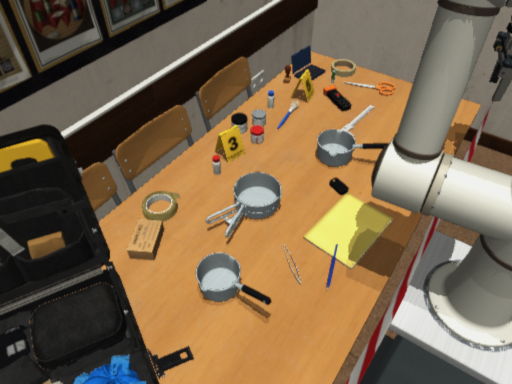

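The top view shows the big pan at about (255,196) with its loops spread to the left (215,192). The larger single-handled pan is at (346,222), handle towards (363,264), with the caliper beside it. The smaller pan is at (176,219), handle towards (170,260). The scene view agrees. I'll work out rough positions from these.

```bash
cat > h.py <<'E'
import numpy as np,cv2,sys
from scipy.spatial.transform import Rotation as Ro
from bench import r
np.set_printoptions(precision=3,suppress=True)
def cam(n,obs=None):
    p=r.camera_params(n); f=192/np.tan(np.radians(p["fov_y"])/2)
    if n=="wrist":
        obs=obs or r.get_obs(); T=np.eye(4); T[:3,:3]=Ro.from_rotvec(obs["tool_rot"]).as_matrix(); T[:3,3]=obs["tcp_pos"]
        T=T@p["T_tool_cam"]
    else: T=p["world_from_camera"]
    return dict(n=n,f=f,c=np.array([p["cx"],p["cy"]]),T=T)
def ray(c,uv):
    d=(np.atleast_2d(uv).astype(float)-c["c"])/c["f"]
    if c["n"]=="wrist":
        a=np.linalg.norm(d,axis=1,keepdims=True)+1e-12; v=np.hstack([d/a*np.sin(a),np.cos(a)])
    else: v=np.hstack([d,np.ones((len(d),1))])
    return (v*[1,-1,-1])@c["T"][:3,:3].T
def onz(c,uv,z):
    v=ray(c,uv); o=c["T"][:3,3]; return o+v*((z-o[2])/v[:,2])[:,None]
def proj(c,P):
    q=(np.atleast_2d(P)-c["T"][:3,3])@c["T"][:3,:3]*[1,-1,-1]
    if c["n"]=="wrist":
        rr=np.linalg.norm(q[:,:2],axis=1,keepdims=True); return c["c"]+c["f"]*np.arctan2(rr,q[:,2:])*q[:,:2]/(rr+1e-9)
    return c["c"]+c["f"]*q[:,:2]/q[:,2:]
def rel(goal,yaw=None,grasp=True):
    """goal: world point for grasp pt; yaw: world heading of tool x; prints tool-frame shift & yaw turn"""
    o=r.get_obs(); R=Ro.from_rotvec(o["tool_rot"]).as_matrix()
    p=o["tcp_pos"]+(R[:,2]*r.grasp_offset if grasp else 0)
    h=np.arctan2(R[1,0],R[0,0]); out=R.T@(np.array(goal)-p)
    print("shift tool",out,"turn about tool z",None if yaw is None else -((yaw-h+np.pi/2)%np.pi-np.pi/2),"heading",h,"grasp at",p,"q6",o["joint_pos"][5],"tilt",R[:,2])
E
python3 - <<'E'
from h import *
c=cam("top")
for n,uv,z in [("big",(255,196),60),("mid",(346.5,222),62),("small",(176,219),62),("midtip",(364,265),80),("smalltip",(170,262),80),("tw",(219,251),0),("loupe",(310,244),0),("box",(176,152),30),("vial",(265,147),50),("powder",(322,151),40)]: print(n,onz(c,uv,z))
rel([500,0,250],0)
E
```

```text
big [[588.975  28.852  60.   ]]
mid [[ 500.755 -269.595   62.   ]]
small [[514.859 289.266  62.   ]]
midtip [[ 363.904 -315.532   80.   ]]
smalltip [[377.08  301.296  80.   ]]
tw [[407.535 154.255   0.   ]]
loupe [[ 429.079 -156.846    0.   ]]
box [[747.741 301.785  30.   ]]
vial [[757.254  -5.996  50.   ]]
powder [[ 743.749 -200.502   40.   ]]
shift tool [ 478.795 -430.749  -16.701] turn about tool z 0.29178611699977175 heading 0.2917861169997718 grasp at [ 165.351 -550.249  232.562] q6 -0.21008203384358115 tilt [-0.     0.001 -1.   ]
```

```bash
cat > snap.py <<'E'
from h import *
import pickle
n=sys.argv[1]; o=r.get_obs(); im=r.get_image("wrist"); cv2.imwrite(f"pics/{n}.png",im); pickle.dump((im,cam("wrist",o)),open(n+".pkl","wb"))
E
python3 drive.py '[0,0,0,46.5,-22.5,0,90,0,0,0,46.5,-22.5,0,90,0,0,0,46.5,-22.5,0,90,0,0,0,46.5,-22.5,0,90,0,0,0,46.5,-22.5,0,90,0,0,0,46.5,-22.5,0,90,0,0,0,46.5,-22.5,0,90,0,0,0,46.5,-22.5,0,90]'
python3 drive.py '[0,0,0,0,0,10,90,0,0,0,0,0,0,90]'; python3 snap.py mid1
python3 drive.py '[0,0,0,31.5,-41,0,90,0,0,0,31.5,-41,0,90,0,0,0,31.5,-41,0,90,0,0,0,31.5,-41,0,90,0,0,0,31.5,-41,0,90,0,0,0,31.5,-41,0,90,0,0,0,0,0,0,90,0,0,0,0,0,0,90]'; python3 snap.py big1
python3 drive.py '[0,0,0,0,-53,0,90,0,0,0,0,-53,0,90,0,0,0,0,-53,0,90,0,0,0,0,-53,0,90,0,0,0,0,-53,0,90,0,0,0,0,0,0,90,0,0,0,0,0,0,90]'; python3 snap.py small1
python3 - <<'E'
import cv2,numpy as np
I=[cv2.imread(f"pics/{n}1.png") for n in("mid","small")]
cv2.imwrite("pics/ms.png",cv2.resize(np.hstack(I),(800,300),interpolation=cv2.INTER_AREA))
I=cv2.imread("pics/big1.png");cv2.imwrite("pics/b1x.png",cv2.resize(I,(800,600),interpolation=cv2.INTER_CUBIC))
E
```

```text
time: 1.15
tcp_pos: [470.9, -269.9, 404.5]
tool_rot: [-3.108, -0.457, 0.0]
contact_force: [1.0, -0.4, 0.0]
width: 89.9
gripper_force: 0.0
time: 1.4
tcp_pos: [469.3, -271.3, 393.2]
tool_rot: [-3.106, -0.457, 0.004]
contact_force: [0.7, -0.3, 1.1]
width: 89.9
gripper_force: 0.0
time: 2.45
tcp_pos: [579.9, 17.3, 394.7]
tool_rot: [3.108, 0.455, -0.001]
contact_force: [0.4, -0.2, -1.1]
width: 90.0
gripper_force: 0.0
time: 3.38
tcp_pos: [504.4, 271.0, 394.7]
tool_rot: [3.108, 0.454, 0.0]
contact_force: [0.8, -0.2, -0.0]
width: 90.2
gripper_force: 0.0
```

View pics/ms.png

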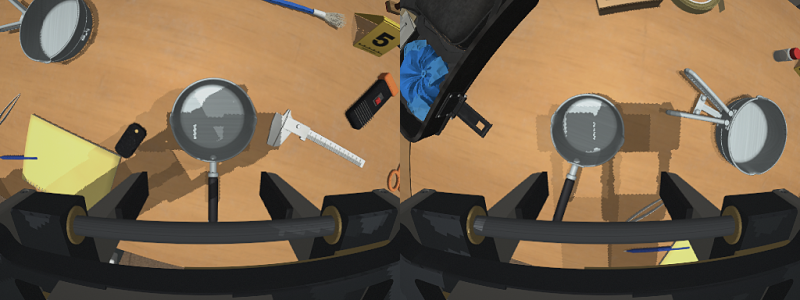

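View pics/b1x.png

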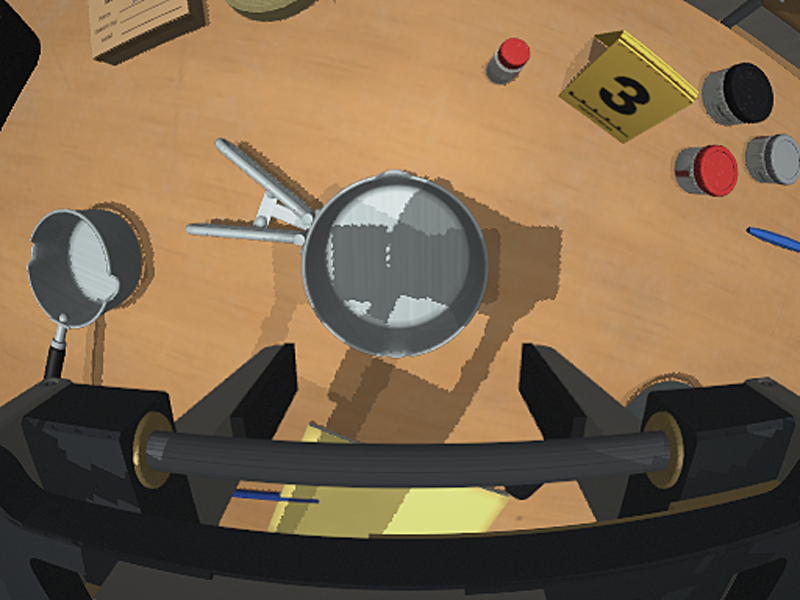

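The big pan's rim centre is at about (396,265) in the enlarged picture, with its loops at (220,145) and (190,230). Lip notches may show near (390,175) and (393,352). Next I'll fit the rims and unwrap the big one.

```bash
cat > meas.py <<'E'
from h import *
import pickle
from scipy.optimize import least_squares
def load(n): return pickle.load(open(n+".pkl","rb"))
def rim(im,c,guess,R,z,gate=8,show=0):
    hsv=cv2.cvtColor(im,cv2.COLOR_BGR2HSV); m=((hsv[...,1]<70)&(hsv[...,2]>50)).astype(np.uint8)
    cs,_=cv2.findContours(m,cv2.RETR_EXTERNAL,cv2.CHAIN_APPROX_NONE)
    P=onz(c,np.vstack([k[:,0] for k in cs if len(k)>60]),z)[:,:2]; g=np.array(guess[:2],float)
    for gt in (30,gate,5,4):
        Q=P[abs(np.linalg.norm(P-g,axis=1)-R)<gt]
        g=least_squares(lambda x:np.linalg.norm(Q-x,axis=1)-R-.0,g,loss="soft_l1",f_scale=1.).x
    res=np.linalg.norm(Q-g,axis=1)-R
    print("rim",g,"n",len(Q),"med res",np.median(res),"std",res.std()); return g
def handle(im,c,g,h0,x0,x1,zf):
    """heading of black grip: dark pixels in the sector"""
    best=[]
    hsv=cv2.cvtColor(im,cv2.COLOR_BGR2HSV)
    xs=np.arange(x0,x1,1.5)
    th=h0
    for it in range(4):
        u=np.array([np.cos(th),np.sin(th)]); n=np.array([-u[1],u[0]]); off=[]
        ss=np.arange(-16,16.1,.4)
        for x in xs:
            P=np.c_[g+x*u+ss[:,None]*n,np.full(len(ss),zf(x))]; uv=np.rint(proj(c,P)).astype(int)
            ok=(uv[:,0]>=0)&(uv[:,0]<512)&(uv[:,1]>=0)&(uv[:,1]<384)
            if not ok.all(): continue
            v=hsv[uv[:,1],uv[:,0]]; d=(v[:,2]<60)
            if 20<d.sum()<50: off.append((x,ss[d].mean(),d.sum()*.4))
        off=np.array(off); a=np.median(off[:,1]/off[:,0]); th+=a
    print("heading",th,"deg",np.degrees(th),"n",len(off),"width",np.median(off[:,2]),"lin fit",np.polyfit(off[:,0],off[:,1],1)); return th
E
python3 - <<'E'
from meas import *
im,c=load("big1"); gb=rim(im,c,(589,29),64,60)
A=np.radians(np.arange(-180,180,.5)); rr=np.arange(50,72,.25)
uv=proj(c,np.stack([gb[0]+np.outer(rr,np.cos(A)),gb[1]+np.outer(rr,np.sin(A)),np.full((len(rr),len(A)),60.)],-1).reshape(-1,3)).astype(np.float32).reshape(len(rr),len(A),2)
p=cv2.remap(im,uv[...,0],uv[...,1],cv2.INTER_CUBIC); p=cv2.resize(p,(800,200))
for d in range(-180,180,30): cv2.putText(p,str(d),(int((d+180)/360*800),12),0,.4,(0,0,255)); 
q=proj(c,[[*gb,60]])[0]; x,y=np.rint(q).astype(int); k=cv2.resize(im[y-75:y+75,x-130:x+70],(533,400),interpolation=cv2.INTER_CUBIC); k=np.hstack([k,np.zeros((400,267,3),np.uint8)])
cv2.imwrite("pics/polar.png",np.vstack([k,p]))
im,c=load("mid1"); g=rim(im,c,(500,-269),57,62); handle(im,c,g,np.radians(-108),82,140,lambda x:64+(x-96)*np.tan(np.radians(15))+6)
im,c=load("small1"); g=rim(im,c,(515,289),50,62); handle(im,c,g,np.radians(175),75,130,lambda x:66+(x-89)*np.tan(np.radians(15))+6)
E
```

```text
rim [590.083  29.844] n 319 med res 0.8757664029476047 std 0.6622462435813141
rim [ 503.504 -273.524] n 302 med res 0.9062285553713743 std 0.5213756303781913Traceback (most recent call last):
  File "<stdin>", line 9, in <module>
  File "meas.py", line 29, in handle
    off=np.array(off); a=np.median(off[:,1]/off[:,0]); th+=a
                                   ~~~^^^^^
IndexError: too many indices for array: array is 1-dimensional, but 2 were indexed
```

View pics/polar.png

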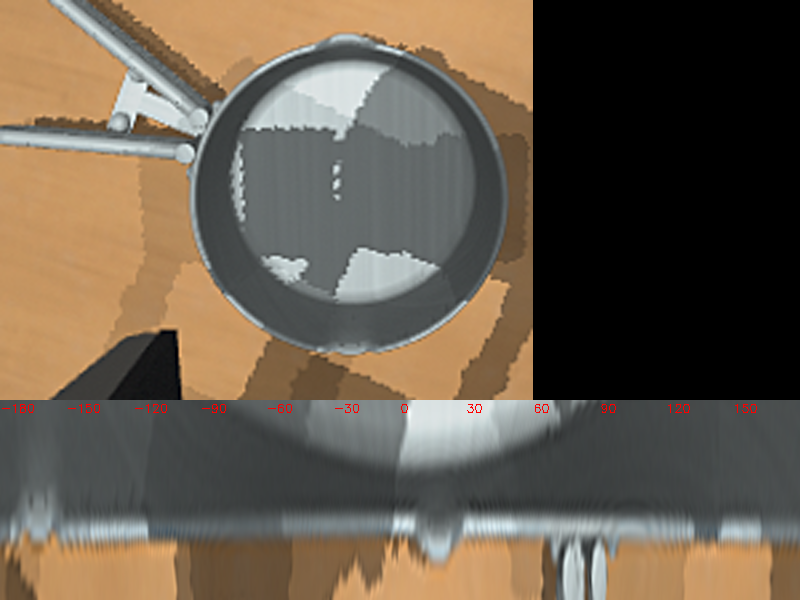

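The polar view shows the lips clearly at columns 437 and 38, so at about +17° and −163° world. The hinge pins are at columns 573 and 600, about 84°. I'll refine these and redo the handles with a better starting heading.

Run:
```python
from meas import *
t=np.tan(np.radians(15))
im,c=load("big1"); gb=rim(im,c,(589,29),64,60)
# loops: steel pixels beyond the pan, per loop, upper wire z=50
hsv=cv2.cvtColor(im,cv2.COLOR_BGR2HSV)
for x in (90,100,120,130,140,150):
    A=np.radians(np.arange(40,130,.1)); P=np.c_[gb[0]+x*np.cos(A),gb[1]+x*np.sin(A),np.full(len(A),53)]
    uv=np.rint(proj(c,P)).astype(int); v=hsv[uv[:,1],uv[:,0]]; d=(v[:,1]<80)&(v[:,2]>90)
    e=np.flatnonzero(np.diff(d.astype(int))); print(x,np.degrees(A[e]))
# lips: outermost steel edge radius vs angle (spout bulges outward)
for z in(60,):
  A=np.radians(np.arange(-180,180,.5)); rr=np.arange(60,74,.2)
  P=np.stack([gb[0]+np.outer(np.cos(A),rr),gb[1]+np.outer(np.sin(A),rr),np.full((len(A),len(rr)),z)],-1)
  uv=proj(c,P.reshape(-1,3)).astype(np.float32).reshape(len(A),len(rr),2); v=cv2.remap(hsv,uv[...,0],uv[...,1],1)
  k=((v[...,1]<80)&(v[...,2]>50)).sum(1)*.2; a=np.degrees(A)
  for c0 in(17,-163):
    s=abs((a-c0+180)%360-180)<14; b=np.median(k[s]); w=np.clip(k[s]-b-.4,0,None); print("lip",c0+(w*((a[s]-c0+180)%360-180)).sum()/w.sum()); print(k[s][::2])
im,c=load("mid1"); g=rim(im,c,(500,-269),57,62); th=handle(im,c,g,np.radians(-162),82,125,lambda x:64+(x-96)*t+6); print("grip",g+96*np.array([np.cos(th),np.sin(th)]))
im,c=load("small1"); g=rim(im,c,(515,289),50,62); th=handle(im,c,g,np.radians(175),75,115,lambda x:66+(x-89)*t+6); print("grip",g+89*np.array([np.cos(th),np.sin(th)]))
```

```text
rim [590.083  29.844] n 319 med res 0.8757664029476047 std 0.6622462435813141
90 [69.7 76.8 77.1 83.4 88.7 94.6]
100 [69.8 90.3 91.  95. ]
120 [68.9 74.  91.2 96.1]
130 [68.5 73.2 91.6 92.6 93.1 96.2]
140 [68.5 72.8 92.7 96.3]
150 [68.4 69.1 69.9 72.3 94.1 96.8]
lip 16.858024691358025
[5.  5.6 5.6 5.4 6.  6.2 6.8 7.  7.  7.6 7.8 7.8 8.  8.  8.  8.  7.8 7.8
 7.4 6.8 6.4 6.4 6.2 6.  5.6 5.4 5.2 5.4]
lip -150.00000000000009
[5.8 5.8 5.6 5.6 5.8 5.6 5.2 4.8 4.6 4.6 5.4 5.6 5.4 5.4 5.4 5.4 5.6 5.6
 5.2 4.8 4.8 4.8 5.2 5.6 5.6 5.8 6.  6. ]
rim [ 503.504 -273.524] n 302 med res 0.9062285553713743 std 0.5213756303781913
heading -2.8460380393936044 deg -163.06596799094106 n 29 width 13.200000000000001 lin fit [-0.003  0.385]
grip [ 411.667 -301.486]
rim [515.272 298.407] n 263 med res 0.9398998334439597 std 0.6316781835632167
heading 3.0905590882103486 deg 177.07599209025287 n 27 width 11.200000000000001 lin fit [-0.018  1.697]
grip [426.387 302.947]
```

```bash
python3 drive.py '[0,0,-0.164,0,0,10,91,0,0,-0.164,0,0,10,91,0,0,-0.164,0,0,10,91,0,0,-0.164,0,0,10,91,0,0,-0.164,0,0,10,91,0,0,-0.164,0,0,10,91,0,0,-0.164,0,0,10,91,0,0,0,0,0,0,91]'; python3 -c "
from h import *
rel([608.4,168.6,120],1.44)"
```

```text
time: 4.42
tcp_pos: [504.3, 270.7, 323.9]
tool_rot: [-2.366, -2.066, 0.003]
contact_force: [0.8, -0.2, -0.2]
width: 91.0
gripper_force: 0.0
shift tool [-86.931 117.244  32.385] turn about tool z -0.0046416323147053795 heading 1.4353583676852946 grasp at [504.024 270.592 152.485] q6 0.4172338628129487 tilt [-0.002 -0.001 -1.   ]
```

```bash
python3 drive.py '[0,0,0,-29,39,11,91,0,0,0,-29,39,11,91,0,0,0,-29,39,11,91,0,0,0,0,0,18,91,0,0,0,0,0,18,91,0,0,0,0,0,18,91,0,0,0,0,0,18,91,0,0,0,0,0,0,91]'; python3 -c "
from h import *
rel([608.4,168.6,47],1.44)"; python3 drive.py '[0,0,0,0,0,0,75,0,0,0,0,0,0,65,0,0,0,0,0,0,55,0,0,0,0,0,0,48,0,0,0,0,0,0,40,0,0,0,0,0,0,32,0,0,0,0,0,0,25,0,0,0,0,0,0,20]';  python3 drive.py '[0,0,0,0,0,0,18,0,0,0,0,0,0,18]'
```

```text
time: 5.42
tcp_pos: [607.3, 171.4, 217.5]
tool_rot: [-2.36, -2.07, 0.005]
contact_force: [-0.5, 0.5, 0.3]
width: 91.2
gripper_force: 0.0
shift tool [-2.527  2.12  -0.887] turn about tool z 0.0004632553895589364 heading 1.4404632553895589 grasp at [606.623 171.381  46.119] q6 0.21429075300142444 tilt [-0.004 -0.    -1.   ]
time: 6.42
tcp_pos: [608.3, 170.6, 219.3]
tool_rot: [-2.362, -2.071, 0.002]
contact_force: [0.7, 0.5, -0.4]
width: 20.1
gripper_force: 14.0
time: 6.68
tcp_pos: [608.4, 170.7, 219.4]
tool_rot: [-2.362, -2.071, 0.002]
contact_force: [-0.3, -0.8, -0.9]
width: 18.5
gripper_force: 27.2
```

```bash
python3 drive.py '[0,0,0,0,0,0,60,0,0,0,0,0,0,91,0,0,0,0,0,-20,91,0,0,0,0,0,-50,91,0,0,0,-20,0,-50,91,0,0,0,-60,0,-10,91,0,0,0,-60,0,0,91,0,0,0,0,0,0,91]'; python3 snap.py big2
python3 - <<'E'
from meas import *
im,c=load("big2"); gb=rim(im,c,(589,29),64,60)
cv2.imwrite("pics/b2.png",im)
hsv=cv2.cvtColor(im,cv2.COLOR_BGR2HSV)
for x in (120,130,140,150):
    A=np.radians(np.arange(40,130,.1)); P=np.c_[gb[0]+x*np.cos(A),gb[1]+x*np.sin(A),np.full(len(A),53)]
    uv=np.rint(proj(c,P)).astype(int); v=hsv[uv[:,1],uv[:,0]]; d=(v[:,1]<80)&(v[:,2]>90)
    e=np.flatnonzero(np.diff(d.astype(int))); print(x,np.degrees(A[e]))
A=np.radians(np.arange(-180,180,.5)); rr=np.arange(50,72,.25)
uv=proj(c,np.stack([gb[0]+np.outer(rr,np.cos(A)),gb[1]+np.outer(rr,np.sin(A)),np.full((len(rr),len(A)),60.)],-1).reshape(-1,3)).astype(np.float32).reshape(len(rr),len(A),2)
p=cv2.remap(im,uv[...,0],uv[...,1],cv2.INTER_CUBIC); p=cv2.resize(p,(720,176))
cv2.imwrite("pics/polar2.png",np.vstack([cv2.resize(im,(560,420)),np.zeros((4,560,3),np.uint8)]+[cv2.resize(p,(560,170))]))
rel([411.7,-301.5,200],np.radians(17))
E
```

```text
time: 7.68
tcp_pos: [590.2, 28.8, 351.8]
tool_rot: [2.366, 2.064, 0.002]
contact_force: [0.2, -0.5, 0.9]
width: 91.1
gripper_force: 0.0
rim [590.211  30.041] n 351 med res 0.9729874778585383 std 0.5658004584449351
120 [77.8 81.4 85.4 88.5]
130 [78.2 81.4 85.1 88.4]
140 [78.4 81.5 84.9 88. ]
150 [79.  81.5 85.1 87.6]
shift tool [-353.129 -132.868  -20.393] turn about tool z 1.139883152232947 heading 1.4365891250719829 grasp at [590.668  30.676 180.004] q6 -0.01832669549444264 tilt [ 0.002  0.    -1.   ]
```

View pics/polar2.png

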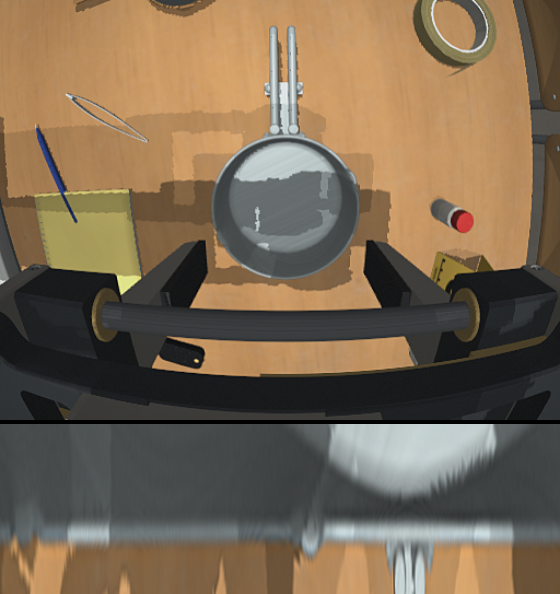

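Both loops are shut and parallel at heading 83°; the lip bulge appears at column 310. I'll turn to the mid-pan grasp yaw and re-measure the lip from that symmetric view.

```bash
python3 drive.py '[0,0,0.163,0,0,-4,91,0,0,0.163,0,0,-4,91,0,0,0.163,0,0,-4,91,0,0,0.163,0,0,-4,91,0,0,0.163,0,0,-4,91,0,0,0.163,0,0,0,91,0,0,0.163,0,0,0,91,0,0,0,0,0,0,91]'; python3 snap.py big3
python3 - <<'E'
from meas import *
rel([411.7,-301.5,200],np.radians(17))
for n in("big1","big3"):
  im,c=load(n); gb=rim(im,c,(589,29),64,60); hsv=cv2.cvtColor(im,cv2.COLOR_BGR2HSV)
  A=np.radians(np.arange(3,32,.25)); rr=np.arange(60,76,.1)
  P=np.stack([gb[0]+np.outer(np.cos(A),rr),gb[1]+np.outer(np.sin(A),rr),np.full((len(A),len(rr)),60)],-1)
  uv=proj(c,P.reshape(-1,3)).astype(np.float32).reshape(len(A),len(rr),2); v=cv2.remap(hsv,uv[...,0],uv[...,1],1)
  k=((v[...,1]<80)&(v[...,2]>50)).sum(1)*.1; a=np.degrees(A); print(n,"base",np.median(k))
  for t in(5.8,6.2,6.6,7.0,7.4): s=np.flatnonzero(k>t); print(t,a[s[0]],a[s[-1]],(a[s[0]]+a[s[-1]])/2)
E
python3 - <<'E'
from meas import *
im,c=load("big3"); gb=np.array([590.2,30])
A=np.radians(np.arange(-180,180,.25)); rr=np.arange(52,72,.25)
O=[]
for lo in(2,-178):
  A=np.radians(np.arange(lo,lo+30,.05)); 
  uv=proj(c,np.stack([gb[0]+np.outer(rr,np.cos(A)),gb[1]+np.outer(rr,np.sin(A)),np.full((len(rr),len(A)),60.)],-1).reshape(-1,3)).astype(np.float32).reshape(len(rr),len(A),2)
  O.append(cv2.resize(cv2.remap(im,uv[...,0],uv[...,1],cv2.INTER_CUBIC),(600,280)))
cv2.imwrite("pics/lips.png",np.vstack(O))
E
```

```text
time: 8.72
tcp_pos: [590.4, 33.6, 370.3]
tool_rot: [-3.106, -0.473, -0.001]
contact_force: [-0.4, 0.5, 0.3]
width: 90.9
gripper_force: 0.0
shift tool [-270.592  266.199   -1.397] turn about tool z 0.006666535101675919 heading 0.303372507940712 grasp at [590.412  33.38  198.784] q6 1.1194702265047116 tilt [ 0.001  0.    -1.   ]
rim [590.083  29.844] n 319 med res 0.8757664029476047 std 0.6622462435813141
big1 base 6.45
5.8 7.250000000000001 26.75 17.0
6.2 8.75 25.25 17.0
6.6 9.25 23.0 16.125
7.0 12.000000000000002 21.75 16.875
7.4 12.5 21.25 16.875
rim [590.435  29.319] n 334 med res 0.8665574894100487 std 0.7664704280944798
big3 base 6.800000000000001
5.8 7.499999999999999 27.75 17.625
6.2 8.25 26.250000000000004 17.25
6.6 9.0 25.25 17.125
7.0 9.75 23.0 16.375
7.4 12.25 22.25 17.25
```

View pics/lips.png

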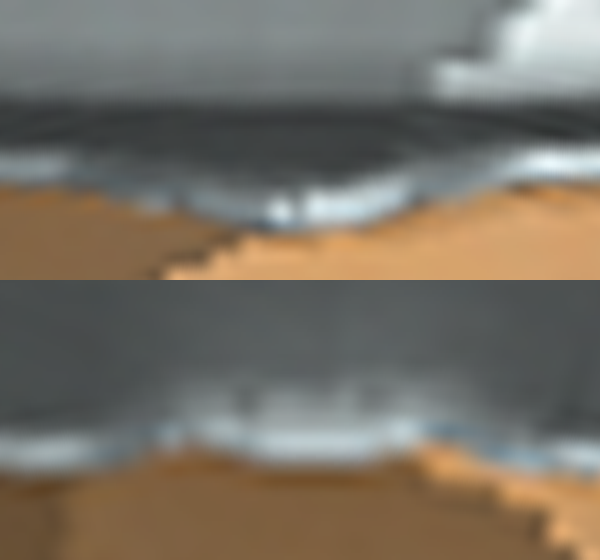

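Both lip views agree: the first notch is centred near column 300 (17.0°), the second near 310 (−162.5°). Next is the mid-pan grasp.

```bash
python3 drive.py '[0,0,0.007,-34,33,0,91,0,0,0,-34,33,0,91,0,0,0,-34,33,0,91,0,0,0,-34,33,0,91,0,0,0,-34,33,0,91,0,0,0,-34,33,0,91,0,0,0,-34,33,0,91,0,0,0,-34,33,0,91]'; python3 drive.py '[0,0,0,0,0,10,91,0,0,0,0,0,10,91,0,0,0,0,0,0,91]'; python3 snap.py mid2
python3 - <<'E'
from meas import *
t=np.tan(np.radians(15))
im,c=load("mid2"); g=rim(im,c,(503.5,-273.5),57,62); th=handle(im,c,g,np.radians(-163),82,110,lambda x:64+(x-96)*t+6); p=g+96*np.array([np.cos(th),np.sin(th)])
rel([*p,64],th)
E
```

```text
time: 9.78
tcp_pos: [405.4, -299.9, 370.2]
tool_rot: [3.107, 0.462, 0.001]
contact_force: [-0.9, -0.7, 0.1]
width: 90.9
gripper_force: 0.0
time: 10.15
tcp_pos: [406.3, -297.7, 348.3]
tool_rot: [-3.105, -0.46, 0.002]
contact_force: [-0.2, 0.7, 0.3]
width: 91.3
gripper_force: 0.0
rim [ 503.39 -273.5 ] n 355 med res 0.9539400160612459 std 0.5001839567718115
heading -2.8511694032638464 deg -163.35997348385183 n 19 width 13.200000000000001 lin fit [ 0.026 -2.323]
shift tool [  3.948   4.828 113.617] turn about tool z 0.003817554324201833 heading 0.29424080465014846 grasp at [ 406.325 -297.669  177.625] q6 0.4037167908929951 tilt [-0.001  0.001 -1.   ]
```

```bash
python3 drive.py '[0,0,0,1.3,1.6,30,60,0,0,0,1.3,1.6,30,40,0,0,0,1.3,1.6,30,34,0,0,0.004,0,0,24,30,0,0,0,0,0,0,30,0,0,0,0,0,0,22,0,0,0,0,0,0,17,0,0,0,0,0,0,12]'; python3 drive.py '[0,0,0,0,0,0,8,0,0,0,0,0,0,8]'; python3 -c "
from h import *
rel([0,0,0],.3)"
python3 drive.py '[0,0,0,0,0,-3,8,0,0,0,0,0,-5,8,0,0,0,0,0,-15,8,0,0,0,0,0,-20,8,0,0,0,0,0,-20,8,0,0,0,0,0,-20,8,0,0,0,0,0,-10,8,0,0,0,0,0,0,8]'; python3 snap.py mid3
python3 -c "
from meas import *
im,c=load('mid3'); rel([590.3-96*np.cos(np.radians(17.2)),29.8-96*np.sin(np.radians(17.2)),160],np.radians(17.2))
o=r.get_obs(); R=Ro.from_rotvec(o['tool_rot']).as_matrix(); p=o['tcp_pos']+R[:,2]*r.grasp_offset
for z in (145,150,155,160): rim(im,c,p[:2]+96*R[:2,0],57,z)
print(p[:2]+96*R[:2,0],o['moment'])"
```

```text
time: 11.2
tcp_pos: [411.3, -302.7, 236.6]
tool_rot: [3.108, 0.451, 0.001]
contact_force: [-1.0, 2.5, 2.1]
width: 13.4
gripper_force: 30.0
time: 11.45
tcp_pos: [411.3, -302.9, 236.3]
tool_rot: [3.108, 0.45, 0.001]
contact_force: [-0.7, 0.4, 1.8]
width: 13.5
gripper_force: 30.0
shift tool [-308.612 -407.529   64.135] turn about tool z -0.01236222121011088 heading 0.28763777878988916 grasp at [ 411.48  -303.157   64.927] q6 0.41142969784184885 tilt [ 0.001 -0.001 -1.   ]
time: 12.45
tcp_pos: [411.2, -302.7, 329.6]
tool_rot: [3.108, 0.45, 0.001]
contact_force: [0.3, 0.0, -2.6]
width: 13.6
gripper_force: 30.0
shift tool [ 170.265 -266.529   -2.752] turn about tool z -0.012369458670738798 heading 0.28782717267228597 grasp at [ 410.992 -302.485  157.252] q6 0.41137002498239106 tilt [-0.  0. -1.]
rim [ 499.713 -276.025] n 302 med res 0.2723248544529646 std 1.892734841335553
rim [ 501.183 -275.745] n 383 med res 0.9476149211946279 std 1.5981092822698053
rim [ 502.509 -275.261] n 439 med res 0.31386605137402057 std 0.9656485718236069
rim [ 500.299 -276.78 ] n 349 med res -0.8476814099797139 std 1.8533735547267318
[ 503.043 -275.234] [-0.087  0.126 -0.034]
```

View pics/mid3.png

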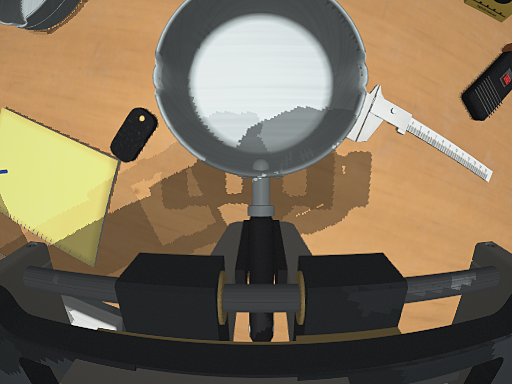

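The middle pan is held level (rim around (260,85), rod at (261,190)), lifted about 93 mm. Carrying it to above the big pan.

```bash
python3 drive.py '[0,0,-0.006,10,-15,0,8,0,0,-0.006,24,-38,0,8,0,0,0,29,-44,0,8,0,0,0,29,-44,0,8,0,0,0,29,-44,0,8,0,0,0,25,-40,0,8,0,0,0,18,-30,0,8,0,0,0,8,-14,0,8]';  python3 drive.py '[0,0,0,0,0,0,8,0,0,0,0,0,0,8,0,0,0,0,0,0,8]'; python3 snap.py mid4
python3 -c "
from meas import *
im,c=load('mid4'); a=np.radians(17.2);rel([590.3-95.7*np.cos(a),29.8-95.7*np.sin(a),100],a)
o=r.get_obs(); R=Ro.from_rotvec(o['tool_rot']).as_matrix(); p=o['tcp_pos']+R[:,2]*r.grasp_offset
for z in (152,155,158): rim(im,c,p[:2]+96*R[:2,0],57,z)
print(p[:2]+96*R[:2,0],o['moment'])"
```

```text
time: 13.5
tcp_pos: [496.0, 7.5, 327.8]
tool_rot: [-3.105, -0.473, 0.003]
contact_force: [-0.4, 0.1, -2.2]
width: 14.0
gripper_force: 30.0
time: 13.88
tcp_pos: [496.3, 4.1, 328.7]
tool_rot: [3.107, 0.466, -0.0]
contact_force: [-0.3, -0.3, -1.1]
width: 13.6
gripper_force: 30.0
shift tool [ 1.638  3.252 57.301] turn about tool z -0.001987848973274753 heading 0.29820878236974996 grasp at [496.362   4.137 157.301] q6 1.0371106067105922 tilt [-0. -0. -1.]
rim [586.691  32.504] n 469 med res 0.7253109336009516 std 1.1612936581157554
rim [587.293  32.802] n 470 med res 0.14756588519479763 std 0.9009274141859706
rim [587.669  33.073] n 470 med res -0.569964424210216 std 0.9960008058624529
[588.125  32.342] [-0.038  0.096  0.062]
```

View pics/mid4.png

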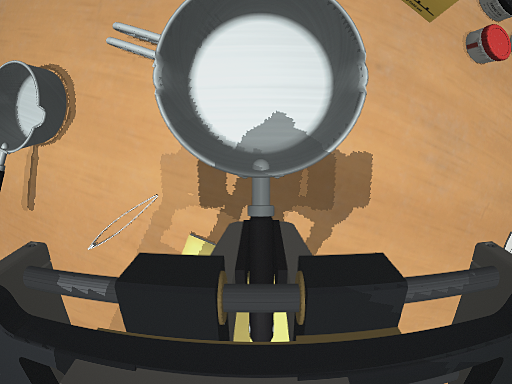

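```bash
python3 drive.py '[0,0,-0.002,1.8,3.4,10,8,0,0,0,0,0,15,8,0,0,0,0,0,15,8,0,0,0,0,0,15,8,0,0,0,0,0,12,8,0,0,0,0,0,6,8,0,0,0,0,0,4,8,0,0,0,0,0,0,8]';  python3 drive.py '[0,0,0,0,0,0,8]'; python3 -c "
from meas import *
a=np.radians(17.2);rel([590.3-95.7*np.cos(a),29.8-95.7*np.sin(a),68.9],a)"
```

```text
time: 14.92
tcp_pos: [499.3, 2.4, 251.8]
tool_rot: [3.106, 0.472, 0.0]
contact_force: [0.5, 0.2, -1.3]
width: 14.0
gripper_force: 30.0
time: 15.05
tcp_pos: [499.4, 2.3, 252.2]
tool_rot: [3.106, 0.472, 0.002]
contact_force: [-0.3, -0.4, -0.4]
width: 13.7
gripper_force: 30.0
shift tool [-0.93   0.519 11.906] turn about tool z 0.0015704537498759663 heading 0.3017670850929007 grasp at [499.601   2.275  80.807] q6 1.031201008178837 tilt [ 0.001 -0.    -1.   ]
```

```bash
python3 drive.py '[0,0,0,-0.9,0.5,2,8,0,0,0,0,0,2,8,0,0,0,0,0,2,8,0,0,0,0,0,0,8]';  python3 drive.py '[0,0,0,0,0,1.5,8,0,0,0,0,0,0,8]'; python3 drive.py '[0,0,0,0,0,1.5,8,0,0,0,0,0,0,8]'; python3 -c "
from meas import *
a=np.radians(17.2);rel([590.3-95.7*np.cos(a),29.8-95.7*np.sin(a),68.9],a)"
```

```text
time: 15.55
tcp_pos: [498.4, 1.7, 245.5]
tool_rot: [-3.106, -0.472, 0.001]
contact_force: [-0.0, 0.2, -1.5]
width: 13.7
gripper_force: 30.0
time: 15.8
tcp_pos: [498.4, 1.7, 244.1]
tool_rot: [-3.106, -0.472, 0.0]
contact_force: [-0.8, -0.1, -1.7]
width: 13.7
gripper_force: 30.0
time: 16.05
tcp_pos: [498.4, 1.6, 242.6]
tool_rot: [-3.106, -0.472, 0.0]
contact_force: [0.2, -0.3, -1.3]
width: 14.1
gripper_force: 30.0
shift tool [0.452 0.275 2.281] turn about tool z 0.001530872415428819 heading 0.3017275037584535 grasp at [498.367   1.628  71.182] q6 1.0293739496443055 tilt [-0.  0. -1.]
```

No contact yet at 6 mm, so the rod is entering the lip.

```bash
python3 drive.py '[0,0,0,0,0,1,8,0,0,0,0,0,0,8]';  python3 drive.py '[0,0,0,0,0,0.8,8,0,0,0,0,0,0,8]'; python3 drive.py '[0,0,0,0,0,0.6,8,0,0,0,0,0,0,8]'
```

```text
time: 16.3
tcp_pos: [498.4, 1.7, 241.6]
tool_rot: [-3.106, -0.472, 0.0]
contact_force: [-0.1, 1.3, -1.5]
width: 13.6
gripper_force: 30.0
time: 16.55
tcp_pos: [498.5, 1.6, 240.9]
tool_rot: [3.106, 0.472, 0.0]
contact_force: [0.5, -0.8, -1.3]
width: 13.7
gripper_force: 30.0
time: 16.8
tcp_pos: [498.5, 1.6, 240.5]
tool_rot: [3.106, 0.472, -0.0]
contact_force: [-1.8, 0.1, 0.8]
width: 13.4
gripper_force: 30.0
```

```bash
python3 drive.py '[0,0,0,0,0,0,16,0,0,0,0,0,0,20,0,0,0,0,0,0,34,0,0,0,0,0,-10,40,0,0,0,0,0,-30,50,0,0,0,0,0,-40,80,0,0,0,0,0,-40,91,0,0,0,0,0,0,91]'; python3 snap.py nest1
python3 - <<'E'
from meas import *
im,c=load("nest1"); gb=rim(im,c,(590.3,29.8),64,60); 
g=rim(im,c,gb,57,66); handle(im,c,g,np.radians(-162.8),82,110,lambda x:68+(x-96)*np.tan(np.radians(15))+6)
t=np.radians(177);rel([426.5,302.5,200],t)
x,y=np.rint(proj(c,[[*g,66]])[0]).astype(int); print(x,y)
cv2.imwrite("pics/n1.png",cv2.resize(im[:300],(800,469)))
E
```

```text
time: 17.8
tcp_pos: [499.6, 1.4, 364.8]
tool_rot: [3.103, 0.472, 0.012]
contact_force: [0.8, -0.9, -0.6]
width: 78.1
gripper_force: 0.0
rim [589.348  29.26 ] n 354 med res 0.6831457247430208 std 0.5493857787372378
rim [581.193  30.342] n 142 med res 0.5734655067000922 std 1.6466642962798228
heading -2.815022395873142 deg -161.2889025183363 n 19 width 13.200000000000001 lin fit [-0.027  2.59 ]
shift tool [  19.735 -309.217   -9.621] turn about tool z 0.35419332710532103 heading 0.3018334495454908 grasp at [499.615   1.385 190.969] q6 1.0293609790744218 tilt [ 0.004 -0.001 -1.   ]
256 103
```

View pics/n1.png

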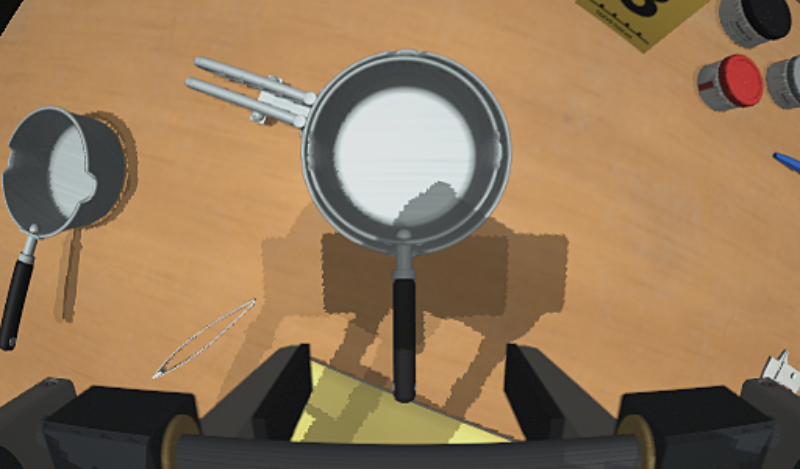

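The middle pan sits in the big one, with its rod in the near lip (404,240) and its grip pointing at the robot. The small pan is next.

```bash
python3 drive.py '[0,0,0,2.5,-39,0,91,0,0,0,2.5,-39,0,91,0,0,0,2.5,-39,0,91,0,0,0,2.5,-39,0,91,0,0,0,2.5,-39,0,91,0,0,0,2.5,-39,0,91,0,0,0,2.5,-38,0,91,0,0,0,2.5,-37,0,91]'; python3 drive.py '[0,0,0.177,0,0,8,91,0,0,0.177,0,0,8,91,0,0,0,0,0,0,91,0,0,0,0,0,0,91]'; python3 snap.py small2
python3 - <<'E'
from meas import *
t=np.tan(np.radians(15))
im,c=load("small2"); g=rim(im,c,(515,298),50,62); th=handle(im,c,g,np.radians(176.5),75,103,lambda x:66+(x-89)*t+6); p=g+89*np.array([np.cos(th),np.sin(th)])
rel([*p,66],th)
E
```

```text
time: 18.85
tcp_pos: [424.8, 303.7, 358.8]
tool_rot: [3.105, 0.472, -0.004]
contact_force: [-0.2, -0.6, 0.2]
width: 90.9
gripper_force: 0.0
time: 19.35
tcp_pos: [425.6, 302.5, 343.9]
tool_rot: [3.14, -0.078, -0.001]
contact_force: [0.3, -1.3, 0.6]
width: 90.7
gripper_force: 0.0
rim [514.937 298.548] n 319 med res 1.0160362968862913 std 0.5328447839785408
heading 3.0880532995813126 deg 176.93242097745724 n 19 width 13.200000000000001 lin fit [-0.007  0.663]
shift tool [  0.402  -0.871 106.795] turn about tool z 0.0034478571355638366 heading -0.05009149687291629 grasp at [425.652 302.472 172.795] q6 2.0069972285752824 tilt [-0. -0. -1.]
```

```bash
python3 drive.py '[0,0,0.003,0.4,-0.9,30,60,0,0,0,0,0,30,40,0,0,0,0,0,30,34,0,0,0,0,0,16,30,0,0,0,0,0,0,30,0,0,0,0,0,0,22,0,0,0,0,0,0,17,0,0,0,0,0,0,12]'; python3 drive.py '[0,0,0,0,0,0,8,0,0,0,0,0,0,8]'; python3 -c "
from h import *
rel([0,0,0],-.0535)"
python3 drive.py '[0,0,0,0,0,-3,8,0,0,0,0,0,-5,8,0,0,0,0,0,-15,8,0,0,0,0,0,-20,8,0,0,0,0,0,-20,8,0,0,0,0,0,-20,8,0,0,0,0,0,-20,8,0,0,0,0,0,0,8]'; python3 snap.py small3
python3 -c "
from meas import *
im,c=load('small3'); a=np.radians(107.3);rel([590+89*np.cos(a+np.pi),30+89*np.sin(a+np.pi),160],a)
o=r.get_obs(); R=Ro.from_rotvec(o['tool_rot']).as_matrix(); p=o['tcp_pos']+R[:,2]*r.grasp_offset
for z in (162,165,168): g=rim(im,c,p[:2]+89*R[:2,0],50,z); print('in tool',R[:2,:2].T@(g-p[:2]))"
```

```text
time: 20.4
tcp_pos: [426.5, 303.6, 239.1]
tool_rot: [-3.14, 0.087, -0.002]
contact_force: [-0.0, 0.1, 1.1]
width: 13.9
gripper_force: 30.0
time: 20.65
tcp_pos: [426.4, 303.6, 238.8]
tool_rot: [-3.14, 0.087, -0.001]
contact_force: [-0.7, 0.6, 3.9]
width: 13.7
gripper_force: 30.0
shift tool [-409.186  326.813   66.873] turn about tool z -0.0016570961766280146 heading -0.05515709617662791 grasp at [426.52  303.725  67.41 ] q6 2.01358977434179 tilt [ 0.001  0.    -1.   ]
time: 21.65
tcp_pos: [426.7, 303.8, 343.8]
tool_rot: [-3.139, 0.087, -0.007]
contact_force: [-0.4, 0.5, -0.8]
width: 13.6
gripper_force: 30.0
shift tool [209.334 347.657  10.945] turn about tool z 1.213672381893212 heading -0.0551819843066654 grasp at [426.605 303.691 170.87 ] q6 2.013603753744482 tilt [ 0.002  0.001 -1.   ]
rim [515.476 299.205] n 515 med res 2.201670039430894 std 0.8070547295168925
in tool [88.983 -0.422]
rim [515.013 299.245] n 519 med res 1.2419306720781975 std 0.8263775946977104
in tool [88.518 -0.437]
rim [515.026 299.243] n 521 med res 0.3896207186784011 std 0.813931669628275
in tool [88.531 -0.435]
```

```bash
python3 drive.py '[0,0,0,9,15,0,8,0,0,0,19,33,0,8,0,0,0,25,44,0,8,0,0,0,25,44,0,8,0,0,0,17,30,0,8,0,0,0,8,12,0,8,0,0,-0.06,0,0,0,8,0,0,-0.12,0,0,0,8]'; python3 drive.py '[0,0,-0.175,0,0,0,8,0,0,-0.175,0,0,0,8,0,0,-0.175,0,0,0,8,0,0,-0.175,0,0,0,8,0,0,-0.175,0,0,0,8,0,0,-0.175,0,0,0,8,0,0,-0.175,0,0,0,8,0,0,-0.175,0,0,0,8]'; python3 drive.py '[0,0,-0.175,0,0,0,8,0,0,-0.12,0,0,0,8,0,0,-0.05,0,0,0,8,0,0,0,0,0,0,8]'
python3 -c "
from meas import *
a=np.radians(107.3);rel([590-88.7*np.cos(a),30-88.7*np.sin(a),160],a)"
```

```text
time: 22.7
tcp_pos: [518.9, 120.0, 340.5]
tool_rot: [-3.135, -0.201, 0.003]
contact_force: [-0.4, 0.9, -1.7]
width: 13.7
gripper_force: 30.0
time: 23.7
tcp_pos: [518.8, 120.4, 340.6]
tool_rot: [-2.264, -2.177, 0.001]
contact_force: [0.5, -0.6, -1.7]
width: 13.5
gripper_force: 30.0
time: 24.2
tcp_pos: [518.9, 120.4, 340.8]
tool_rot: [-1.865, -2.527, 0.001]
contact_force: [0.4, 0.1, -1.5]
width: 13.7
gripper_force: 30.0
shift tool [-196.06    41.742    9.281] turn about tool z -0.002806404264011464 heading 1.8699318831259042 grasp at [518.72  120.365 169.371] q6 -0.29822927996670906 tilt [-0.001 -0.    -1.   ]
```

```bash
python3 drive.py '[0,0,0,-8,2,0,8,0,0,0,-24,5,0,8,0,0,0,-36,7,0,8,0,0,0,-40,8,0,8,0,0,0,-40,8,0,8,0,0,0,-28,7,0,8,0,0,0,-14,3,0,8,0,0,-0.003,-6,2,0,8]'; python3 drive.py '[0,0,0,0,0,0,8,0,0,0,0,0,0,8]'; python3 snap.py small4
python3 - <<'E'
from meas import *
a=np.radians(107.3);rel([590-88.7*np.cos(a),30-88.7*np.sin(a),75.4],a)
im,c=load("small4")
o=r.get_obs(); R=Ro.from_rotvec(o['tool_rot']).as_matrix(); p=o['tcp_pos']+R[:,2]*r.grasp_offset
for z in (162,166): g=rim(im,c,p[:2]+88.7*R[:2,0],50,z); print('in tool',R[:2,:2].T@(g-p[:2]))
im,c=load("nest1")
for g in ([590,30],[589.3,29.3]): handle(im,c,np.array(g),np.radians(-162.8),82,125,lambda x:68+(x-96)*np.tan(np.radians(15))+6)
# mid rim: bright-edge profile at z=66 around candidate, by angle away from the lips
hsv=cv2.cvtColor(im,cv2.COLOR_BGR2GRAY)
rr=np.arange(48,62,.2); g=np.array([590,30.])
for d in (0,30,50,70,-20,-50,-90,-110,-130,130,160):
    t=np.radians(d+np.arange(-5,5.1,.5)); P=np.stack([g[0]+np.outer(np.cos(t),rr),g[1]+np.outer(np.sin(t),rr),np.full((len(t),len(rr)),66.)],-1)
    uv=proj(c,P.reshape(-1,3)).astype(np.float32).reshape(len(t),len(rr),2); v=cv2.remap(hsv,uv[...,0],uv[...,1],1).mean(0)
    print(d,"peak r",rr[v.argmax()],v[::7].astype(int))
E
```

```text
time: 25.2
tcp_pos: [617.2, -55.3, 341.0]
tool_rot: [-1.862, -2.529, -0.0]
contact_force: [0.4, 0.2, -2.3]
width: 13.8
gripper_force: 30.0
time: 25.45
tcp_pos: [616.8, -54.0, 341.3]
tool_rot: [-1.86, -2.531, -0.0]
contact_force: [-0.1, -0.4, -0.9]
width: 13.4
gripper_force: 30.0
shift tool [-0.585 -0.574 94.525] turn about tool z 0.0010462084971301078 heading 1.8737844958870458 grasp at [616.767 -53.976 169.925] q6 -0.5852851243071007 tilt [-0.  0. -1.]
rim [589.387  30.371] n 521 med res 1.371248907338952 std 0.9214200925687983
in tool [88.674 -0.965]
rim [589.435  30.502] n 541 med res 0.18428138367560365 std 1.040043082612248
in tool [88.785 -0.881]
heading -2.8452795173923997 deg -163.0225078816042 n 29 width 13.200000000000001 lin fit [-0.  0.]
heading -2.849163012538031 deg -163.24501576320841 n 29 width 13.200000000000001 lin fit [ 0.006 -0.637]
0 peak r 56.40000000000012 [ 70  69  69  70  68 109 175 102  65 136]
30 peak r 57.00000000000013 [ 67  68  66  66  63  75 160 145  74 141]
50 peak r 57.400000000000134 [ 65  65  66  66  65  65 137 177  74 152]
70 peak r 61.40000000000019 [ 65  64  65  64  63  60 112 185  81 141]
-20 peak r 56.000000000000114 [ 70  69  70  69  69 131 171  81  62 118]
-50 peak r 55.80000000000011 [ 69  70  70  69  76 150 153  73  67  81]
-90 peak r 55.80000000000011 [ 76  75  76  77  79 157 154  71  75  68]
-110 peak r 55.80000000000011 [ 79  77  76  76  75 144 164  75  73  74]
-130 peak r 56.20000000000012 [ 74  73  72  72  73  94 121  75  71  72]
130 peak r 58.00000000000014 [ 72  71  69  68  68  66  99 182 106  75]
160 peak r 57.600000000000136 [ 70  72  71  71  71  69 115 166  80  69]
```

```bash
python3 drive.py '[0,0,0.006,0,0,8,8,0,0,0,0,0,14,8,0,0,0,0,0,16,8,0,0,0,0,0,16,8,0,0,0,0,0,12,8,0,0,0,0,0,8,8,0,0,0,0,0,5,8,0,0,0,0,0,0,8]';  python3 drive.py '[0,0,0,0,0,0,8]'; python3 -c "
from meas import *
a=np.radians(107);rel([589.7-88.7*np.cos(a),30.5-88.7*np.sin(a),75.4],a)"
```

```text
time: 26.5
tcp_pos: [617.1, -54.9, 262.2]
tool_rot: [-1.87, -2.525, -0.0]
contact_force: [0.1, 0.4, -0.8]
width: 13.6
gripper_force: 30.0
time: 26.62
tcp_pos: [617.3, -54.9, 262.9]
tool_rot: [1.869, 2.524, 0.001]
contact_force: [0.4, -0.2, -1.0]
width: 13.9
gripper_force: 30.0
shift tool [ 1.155 -1.599 16.1  ] turn about tool z -0.0007117459755188182 heading 1.8667905536584137 grasp at [617.483 -54.959  91.502] q6 -0.5794447277572837 tilt [ 0.001 -0.    -1.   ]
```

```bash
python3 drive.py '[0,0,0,1,-1,3,8,0,0,0,0,0,3,8,0,0,0,0,0,0,8,0,0,0,0,0,0,8]';  python3 drive.py '[0,0,0,0,0,2,8,0,0,0,0,0,0,8]'; python3 drive.py '[0,0,0,0,0,1.5,8,0,0,0,0,0,0,8]';python3 -c "
from meas import *
a=np.radians(107);rel([589.7-88.7*np.cos(a),30.5-88.7*np.sin(a),75.4],a)"
```

```text
time: 27.12
tcp_pos: [615.8, -54.2, 256.3]
tool_rot: [1.87, 2.525, 0.0]
contact_force: [0.8, -0.7, -2.5]
width: 13.7
gripper_force: 30.0
time: 27.38
tcp_pos: [615.8, -54.2, 254.2]
tool_rot: [-1.87, -2.525, 0.0]
contact_force: [-0.2, -0.9, -1.1]
width: 13.6
gripper_force: 30.0
time: 27.62
tcp_pos: [615.8, -54.2, 252.6]
tool_rot: [-1.87, -2.525, 0.0]
contact_force: [0.6, -0.5, -1.4]
width: 13.4
gripper_force: 30.0
shift tool [-0.111 -0.128  5.848] turn about tool z -0.0007719222329887199 heading 1.8667303774009438 grasp at [615.725 -54.181  81.248] q6 -0.5789409675246977 tilt [-0.  0. -1.]
```

Now the last 6 mm, in small steps.

```bash
for i in 1; do python3 drive.py '[0,0,0,0,0,1.5,8,0,0,0,0,0,0,8]'; done | grep -E "tcp|force"; python3 drive.py '[0,0,0,0,0,1.2,8,0,0,0,0,0,0,8]'| grep -E "tcp|force"; python3 drive.py '[0,0,0,0,0,1,8,0,0,0,0,0,0,8]'| grep -E "tcp|force"
```

```text
tcp_pos: [615.8, -54.2, 251.2]
contact_force: [-0.0, -0.5, -1.3]
gripper_force: 30.0
tcp_pos: [615.8, -54.2, 250.0]
contact_force: [1.1, -0.6, -1.7]
gripper_force: 30.0
tcp_pos: [615.8, -54.2, 249.0]
contact_force: [1.8, 0.1, -1.5]
gripper_force: 30.0
```

```bash
python3 drive.py '[0,0,0,0,0,0.8,8,0,0,0,0,0,0,8]'| grep -E "tcp|force"; python3 drive.py '[0,0,0,0,0,0.7,8,0,0,0,0,0,0,8]'| grep -E "tcp|force"; python3 drive.py '[0,0,0,0,0,0.5,8,0,0,0,0,0,0,8]'| grep -E "tcp|force"
```

```text
tcp_pos: [615.8, -54.2, 248.2]
contact_force: [0.8, 1.4, -1.7]
gripper_force: 30.0
tcp_pos: [615.8, -54.2, 247.6]
contact_force: [0.4, 0.1, -1.3]
gripper_force: 30.0
tcp_pos: [615.9, -54.2, 247.3]
contact_force: [1.3, 0.4, 0.2]
gripper_force: 30.0
```

```bash
python3 drive.py '[0,0,0,0,0,0.3,8,0,0,0,0,0,0,16,0,0,0,0,0,0,20,0,0,0,0,0,0,34,0,0,0,0,0,-10,40,0,0,0,0,0,-30,50,0,0,0,0,0,-40,80,0,0,0,0,0,-40,91]'; python3 drive.py '[0,0,0,0,0,0,91,0,0,0,0,0,0,91]'; python3 snap.py fin
python3 - <<'E'
from meas import *
im,c=load("fin"); t=np.tan(np.radians(15))
gb=rim(im,c,(590.3,29.8),64,60); print(proj(c,[[*gb,60]]))
handle(im,c,np.array([589.7,30.5]),np.radians(-73),75,110,lambda x:74+(x-89)*t+6)
gray=cv2.cvtColor(im,cv2.COLOR_BGR2GRAY); rr=np.arange(42,66,.2); g=np.array([590,30.])
for z,lo,hi in((70,44,53),(66,53,59.5)):
  pk=[]
  for d in range(-180,180,10):
    if min(abs((d-k+180)%360-180) for k in(17,-73,107,-163))<14: continue
    q=np.arange(lo,hi,.2); th=np.radians(d+np.arange(-3,3.1,.5)); P=np.stack([g[0]+np.outer(np.cos(th),q),g[1]+np.outer(np.sin(th),q),np.full((len(th),len(q)),float(z))],-1)
    uv=proj(c,P.reshape(-1,3)).astype(np.float32).reshape(len(th),len(q),2); v=cv2.remap(gray,uv[...,0],uv[...,1],1).mean(0); pk.append((d,q[v.argmax()]))
  pk=np.array(pk); a=np.radians(pk[:,0]); A=np.c_[np.ones(len(a)),np.cos(a),np.sin(a)]; x=least_squares(lambda x:A@x-pk[:,1],[50,0,0],loss="soft_l1",f_scale=.5).x
  print("z",z,"R,dx,dy",x,"res",(A@x-pk[:,1]).round(1))
E
```

```text
time: 30.12
tcp_pos: [615.7, -54.1, 368.8]
tool_rot: [1.869, 2.524, 0.0]
contact_force: [0.6, -0.4, 0.4]
width: 67.9
gripper_force: 0.0
time: 30.38
tcp_pos: [615.6, -54.1, 366.5]
tool_rot: [-1.869, -2.524, 0.0]
contact_force: [-0.2, -0.6, -0.8]
width: 87.9
gripper_force: 0.0
rim [589.796  29.185] n 354 med res 0.7600484237561318 std 0.5938207150056976
[[261.498 101.925]]
heading -1.2762585189479274 deg -73.12422670333345 n 24 width 13.200000000000001 lin fit [0. 0.]
z 70 R,dx,dy [49.899 -0.3    1.396] res [-0.   0.  -0.2 -0.2 -0.1  0.6  0.1  0.  -0.  -0.1 -0.1 -0.  -0.  -0.
 -0.  -0.   0.1  0.   0.1 -0.   0.  -0.1  0.1  0. ]
z 66 R,dx,dy [56.85  -0.174  0.983] res [ 0.   0.2  0.  -0.1 -0.   0.1  0.1 -0.  -0.1  0.  -0.  -0.1  0.1 -0.1
  0.1  0.   0.1 -0.   0.  -0.1  0.  -0.1 -0.  -0. ]
```

Run:
```python
from meas import *
im,c=load("fin"); gb=np.array([590.,30]); hsv=cv2.cvtColor(im,cv2.COLOR_BGR2HSV)
for x in (125,140):
    A=np.radians(np.arange(55,110,.1)); uv=np.rint(proj(c,np.c_[gb[0]+x*np.cos(A),gb[1]+x*np.sin(A),np.full(len(A),53)])).astype(int)
    if uv.min()<0: print(x,"out of view",uv.min(0)); continue
    v=hsv[uv[:,1],uv[:,0]]; d=(v[:,1]<80)&(v[:,2]>90); print(x,np.degrees(A[np.flatnonzero(np.diff(d.astype(int)))]))
print(r.get_obs()["dq"], r.hand_in())
```

```text
125 out of view [256 -15]
140 out of view [255 -27]
the job is handed in; nothing more can be done
[-0.001  0.013  0.01  -0.     0.001 -0.   ] None
```

The job is handed in: the three pans are nested with their handles fanned out and the wire loops snapped shut. The loops were last seen closed after the squeeze; they were out of frame in my final check.

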